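# Find the high spot of a belt pulley on the truing stand and brake it there

## Task

The belt pulley on the truing stand has a high spot hidden in its groove. Turn the pulley slowly by its crank pin, feel for where the high spot lifts the gauge's roller, and stop with the top of the high spot right at the roller. Then push the brake by its post gently home against the pulley's rim so that it stays there, and let go; keep off the gauge and leave the things lying around where they are.

Things in the scene. Friction and masses are not known exactly. Their poses are not given: they have to be found in the camera images.
- stand: grey truing stand fixed to the bench, base 270 x 96 mm, top of the base 16 mm high. Origin on the bench under the pulley's vertical axis. Its +x runs from the brake end (near the robot) to the gauge end; z up
- pulley: steel belt pulley lying flat, turning without limit about its vertical axis (own z; origin on that axis at bench height). Two flanges of 116 mm diameter, upper one's top at z = 75 mm, with a groove between them. On the groove's floor (45 mm radius) is a hidden high spot, 4 mm proud, fading out 17 degrees to each side; its angle from the pin is different every time
- nut (a point): top centre of the nut in the middle of the pulley (24 mm wide, 6 mm high, z = 81 mm). While turning, the pin needs about 5 N on the round part, 11 N up the high spot's flank, 8 N on its top, 2 N down the far flank. In a pause the drag mostly fades (0 to 2 N) and the flank's push is felt: about 3 to 5 N back on the near flank, 3 to 9 N onward on the far one. The pulley stays where it is left
- pin (a point): centre of the top of the pulley's crank pin, 45 mm from the pulley's axis: an upright black sleeve, 14 mm diameter, z = 79 to 120 mm, that spins freely about the pin, on a 20 mm wide collar on the upper flange (z = 75 to 79 mm). The high spot starts at least 30 degrees from the roller
- gauge: aluminium block fixed on the stand, 26 x 32 mm, top 72 mm high; origin on the bench below it, 88 mm from the pulley's axis along the stand's +x. A sprung rod in it holds a 12 mm roller at z = 60 mm in the pulley's groove, on the stand's +x side of the axis; the spring presses with about 4 N on the round part, 16 N on the top of the high spot
- brake_post (a point): centre of the top of the brake's black post, 16 mm diameter, z = 61 to 112 mm, on the sliding brake shoe at the stand's -x end (post 106 mm from the pulley's axis when off). The shoe slides along the stand's +x towards the pulley and meets the rim of its upper flange after about 12 mm; sliding takes about 3 N, its rubber lining then stops it hard, and it stays where it is left
- brake (a joint): travel of the brake shoe towards the pulley, m: 0 is off, about 0.012 is home against the rim
- long_screwdriver: screwdriver with a blue handle, 209 mm long, to be left alone; origin under its centre
- hex_bolt: hexagon bolt, 67 mm long, to be left alone; origin under its centre
- pliers: grey pliers, 177 mm long, to be left alone; origin under its centre

How it is judged (in metres and radians):
On the way:
1. with the brake still off, the pulley stands still with its high spot at the gauge's roller (roller pressed with more than 13 N: within about 8 degrees of the top) (contact force between pulley and gauge above 13 N and angular speed of pulley below 0.05 rad/s and value of joint brake below 0.004 m), for 0.4 s.
At the end, for the whole second after the job is handed in: the pulley is at rest with its high spot at the gauge's roller (roller pressed with more than 13 N, which is within about 8 degrees of the top) and the brake shoe is home against the rim (travel more than 10.5 mm) (contact force between pulley and gauge above 13 N and angular speed of pulley below 0.05 rad/s and value of joint brake above 0.0105 m); the robot touches nothing.
It fails at once if the pulley is spun faster than 2 rad/s (angular speed of pulley above 2 rad/s).
It fails at once if the gauge is touched with more than 3 N (contact force between any of the arm, the fingers and gauge above 3 N).
It fails at once if the brake shoe is pressed on the rim with more than 35 N (contact force between brake and pulley above 35 N).
It fails at once if a thing lying around is moved more than 20 mm (distance of any of long_screwdriver, hex_bolt, pliers from where it was at the start of the episode above 0.02 m).
It also fails if it takes over 72 s, if anything falls off the work surface, if the arm or the gripper's body presses on something with over 40 N, if the wrist force passes 120 N, or if a joint passes its speed limit or range.

## Robot

A 6-joint arm with a two-finger parallel gripper is mounted at the origin on a cart in front of the work surface, level with it; the furniture and walls round the work are solid. World frame = base frame: x ahead of the robot, y to its left, z up, the work surface at z = 0. Lengths are in mm, angles in rad, forces in N, time in s.
With the tool pointing down it reaches from about 350 to 975 mm from the base axis. Payload 7.1 kg.
Tool frame: the origin (TCP) lies between the finger pads; the fingertips stand 19 mm ahead of it and the grasp point (between the pads) is the TCP (ctrl.tcp_to_tips is the distance from the TCP to the fingertips, in mm); z points along the fingers, y is the line along which they close (so a half turn about z gives the same grasp; the last joint's range is limited). The gripper opens to 88 mm and grips with 3 to 60 N. Pads are 20 mm wide; open, the fingers measure 115 mm over their backs; the gripper's body (75 mm by 178 mm) begins 61 mm behind the grasp point.
Start: joints at [1.274, 0.423, 1.63, -0, 1.089, -0.019], TCP at [171.369, 601.031, 241.675] pointing down, gripper open.
Joint ranges: [-3, 3], [-0.9, 2.11], [0.09, 2.58], [-1.31, 4.45], [0.11, 2.69], [-2.54, 2.54]. Speed limits (rad/s): [2.39, 2.39, 3.01, 3.14, 3.14, 3.14].

## Interface

Orientations are given as a rotation vector (axis times angle).
In Python, from workcell import status, optics, ctrl gives the robot as it stands. The module is installed in compiled form; this text tells all that it offers.
- The arm moves only by the shell command python3 -m inch 'ROWS'. ROWS is JSON, a list that holds one entry, the list of rows, each a list of 7 numbers: the shift along the tool's x, y, z in mm, then the turn, a rotation vector about the tool's x, y, z in rad, then the opening in per cent of the stroke, from 0 (shut) to 100 (fully open). A call has 1 to 20 rows; each row is the pose to reach, as a shift and turn from the pose commanded when the call began, along the tool's axes at that moment; what a row does not reach only later rows make up. A row lasts 1/10 s, in which the tool goes at most 50 mm and 8.59 degrees, less where a joint would pass 70% of its speed; a pose out of reach is approached as far as the arm can. A call with a gripper value outside its range is refused whole. The fingers move at their own pace and stop on an object; the grip force is fixed at half the most. Time passes only in rows, so rows that repeat a pose let the fingers close. It gives the time, the measured TCP pose, the force, the opening and the grip force at its end, in the units of the state.
- status.get_obs(): the state, without advancing time (a new reading comes with each control period).
- optics.get_image(name): name is "scene" or "top"; returns a dict with "frame" (480x640x3 uint8, red, green, blue), "fx", "fy", "cx", "cy" (pixels), "k1" (the pictures are not rectified: a ray, as slopes to the right and down, at radius r is drawn at 1 + k1 r^2 times it, then the intrinsics apply), "rvec" (rotation vector, rad) and "tvec" (3), from world to camera coordinates, as OpenCV has them. Camera axes: x right, y down, z forward; pixel columns grow to the right and rows downward; lengths in mm; the calibration is good to about 2 mm. A picture is of the moment at which its call begins. There is no depth.
- ctrl.close_job(): hands the job in; it is judged then, once.
The state is a dict: "t": time; "qpos": joint angles; "qvel": joint speeds; "joint_torque": joint torques, N m; "ee_pos": TCP position; "orientation": TCP orientation; "ft_force": force on the tool from outside, world axes, zero at the start; "moment": the same for the moment, N m; "width": finger opening in mm; "grasp_force": force on a finger pad.
Only numpy, scipy, OpenCV 4.12 (cv2) and the standard library are available. Lean on these libraries where they do the work, as an engineer would, in place of code of your own. Each camera call takes 0.05 s, during which the arm holds its last target. There are 200 camera calls.

## Working session

There is one attempt and no reset: what is moved stays moved. The work goes in short steps, Python scripts to look and compute and a shell command to move; the robot and the scene stay as the last step left them, time stands still between calls to the robot, and variables do not carry over. Pictures are saved under pics/ and viewed, at most 10 in all, crops included, and the job is handed in when it is done.

```bash
mkdir -p pics
cat > h.py <<'E'
import numpy as np, cv2
from workcell import status, optics, ctrl
def grab(n,f):
    d=optics.get_image(n); cv2.imwrite('pics/'+f,d['frame'][:,:,::-1]); return d
def ray(d,u,v):
    K=np.array([[d['fx'],0,d['cx']],[0,d['fy'],d['cy']],[0,0,1.]])
    p=cv2.undistortPoints(np.array([[[u,v]]],float),K,np.array([d['k1'],0,0,0,0.]))[0,0]
    R=cv2.Rodrigues(np.array(d['rvec'],float))[0]; t=np.array(d['tvec'],float)
    return -R.T@t, R.T@np.array([p[0],p[1],1])
def onz(d,u,v,z):
    c,r=ray(d,u,v); return c+r*(z-c[2])/r[2]
E
python3 - <<'E'
from h import *
import pickle
D={n:grab(n,n+'0.png') for n in('scene','top')}
pickle.dump(D,open('d0.pkl','wb'))
for n,d in D.items(): print(n,d['fx'],d['k1'],ray(d,320,240))
o=status.get_obs();print(o)
E
```

```text
scene 475.79023016797515 0.035983040757263676 (array([229.20893495, 256.57957356, 654.86715595]), array([ 0.4232833 , -0.65100506, -0.63032249]))
top 461.48893633432954 -0.0999007868945882 (array([ 392.0104389 , -300.56624489, 1144.59415742]), array([ 0.18904039, -0.00522897, -0.98196529]))
{'t': 0.1, 'qpos': array([ 1.27399020e+00,  4.23738488e-01,  1.63058688e+00, -6.55010021e-06,
        1.08858550e+00, -1.89990867e-02]), 'qvel': array([ 1.26515012e-04, -2.87618635e-03, -1.44380296e-03, -8.41172328e-04,
        7.15439087e-05,  1.07278958e-04]), 'joint_torque': array([-9.62814702e-04, -5.45612669e+01, -2.74324876e+01,  6.44194731e-02,
        1.89311674e-02,  1.29663303e-05]), 'ee_pos': array([171.24683348, 600.60509519, 241.00609114]), 'orientation': array([-4.3494364e-01, -3.1111345e+00,  2.0461840e-03]), 'ft_force': array([-0.23277044,  0.67185218, -0.48153593]), 'moment': array([-0.00462673,  0.03635217,  0.02983623]), 'grasp_force': 0.0, 'width': 87.83054885248772}
```

View pics/top0.png

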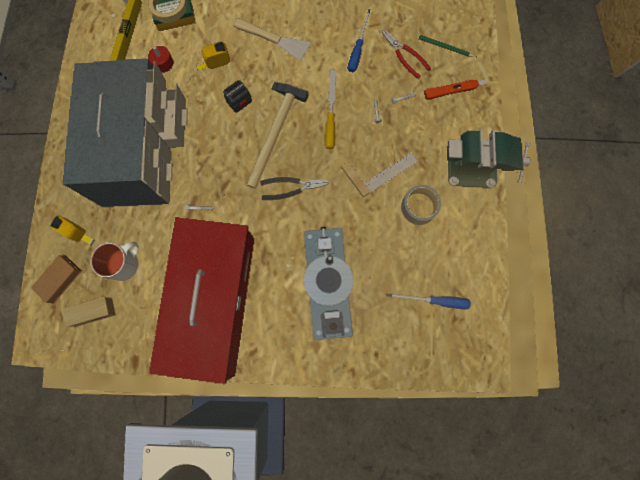

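View pics/scene0.png

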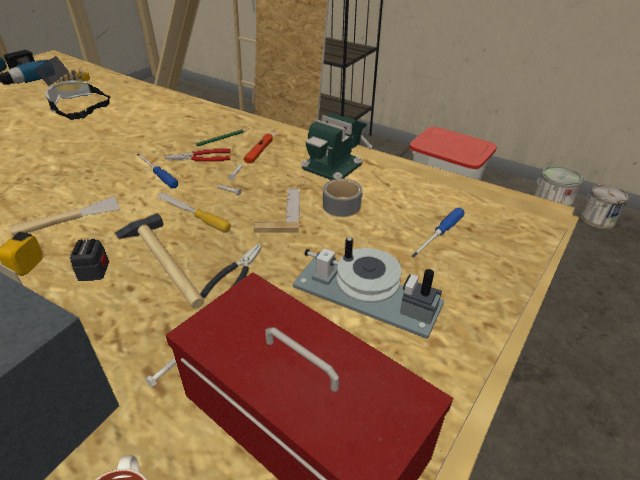

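The top view shows the stand at about (328,283), with the gauge at the top (324,243), pin near (329,259) and brake at the bottom (332,320). The scene view shows the pin at (348,240), brake post at (428,270), and the red toolbox beside the stand. Next I'll zoom in.

Run:
```python
import cv2,numpy as np
a=cv2.imread('pics/top0.png')[220:345,290:370]; b=cv2.imread('pics/scene0.png')[225:335,290:450]
a=cv2.resize(a,None,fx=4,fy=4,interpolation=2);b=cv2.resize(b,None,fx=3,fy=3,interpolation=2)
c=np.zeros((500,800,3),np.uint8);c[:500,:320]=a;c[:330,320:800]=b
cv2.imwrite('pics/crop0.png',c)
```

```text
(no output)
```

View pics/crop0.png

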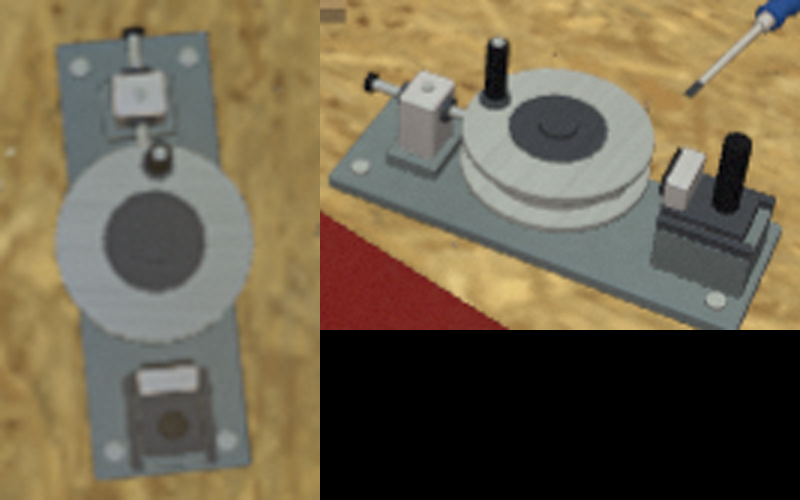

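The crop shows the pulley centre near top pixel (328.7,280.7), pin top about (329.5,256.5), gauge block top (324.7,243.5) and brake post (333,326). In the scene view the pin top is about (349,238.5) and the brake post top about (429,270).

```bash
cat > m.py <<'E'
from h import *
def blob(m,c,r):
    n,l,s,ce=cv2.connectedComponentsWithStats(m.astype(np.uint8))
    ok=[i for i in range(1,n) if np.hypot(*(ce[i]-c))<r]; i=max(ok,key=lambda i:s[i,4]); return s[i],ce[i],l==i
E
python3 - <<'E'
from m import *
import pickle
D=pickle.load(open('d0.pkl','rb')); t=D['top'];s=D['scene']
for n,p,z in [('pulley',(328.7,280.7),75),('pin',(329.3,256.5),120),('gauge',(324.7,243.5),72),('post',(333,326),112),('B1',(310,228),16)]:
    print('top',n,onz(t,*p,z).round(1))
for n,p,z in [('pin',(349,238.5),120),('post',(429,270.5),112),('nut',(290+238/3,225+128/3),75)]: print('scene',n,onz(s,*p,z).round(1))
# flange: ellipse fit of bright disc in top image
hsv=cv2.cvtColor(t['frame'],cv2.COLOR_RGB2HSV)
m=(hsv[...,2]<95)&(hsv[...,1]<60); st,c,_=blob(m,(328.7,280.7),10); print(st,c,onz(t,*c,77).round(1))
for n,f,p in[('pin',s,(349,245)),('post',s,(428,280))]:
    m=f['frame'].max(2)<45
    try:
        st,c,l=blob(m,p,12);print(n,st,c)
    except Exception as e: print(e)
E
```

```text
top pulley [ 501.9 -327.5   75. ]
top pin [ 551.8 -327.3  120. ]
top gauge [ 590.2 -317.5   72. ]
top post [ 397.9 -336.9  112. ]
top B1 [ 639.6 -281.2   16. ]
scene pin [ 547.7 -328.4  120. ]
scene post [ 397.8 -338.6  112. ]
scene nut [ 501.2 -326.    75. ]
[316 268  25  25 479] [328.29227557 279.78914405] [ 503.8 -326.5   77. ]
pin [345 240   7  19 111] [348.28828829 249.32432432]
post [421 270  13  26 228] [426.70614035 282.62719298]
```

```bash
cat > to.py <<'E'
import sys; from h import *
from scipy.spatial.transform import Rotation as Ro
x,y,z,yaw=map(float,sys.argv[1:5])   # yaw deg of tool y in world
o=status.get_obs(); R=Ro.from_rotvec(o['orientation'])
c,s=np.cos(np.radians(yaw)),np.sin(np.radians(yaw))
T=Ro.from_matrix(np.array([[-s,c,0],[c,s,0],[0,0,-1]]).T if 0 else np.array([[-s,c,0],[c,s,0],[0,0,-1.]]))
print(R.inv().apply(np.array([x,y,z])-o['ee_pos']).round(1),(R.inv()*T).as_rotvec().round(4),np.linalg.det(T.as_matrix()))
E
python3 -m inch '[[[-260,-135,-110,0,0,0,100],[-522,-269,-110,0,0,0,100],[-522,-269,-110,0,0,0,100],[-522,-269,-110,0,0,0,100],[-522,-269,-110,0,0,0,100],[-522,-269,-110,0,0,0,100],[-522,-269,-110,0,0,0,100],[-522,-269,-110,0,0,0,100],[-522,-269,-110,0,0,0,100],[-522,-269,-110,0,0,0,100],[-522,-269,-110,0,0,0,100],[-522,-269,-110,0,0,0,100],[-522,-269,-110,0,0,0,100],[-522,-269,-110,0,0,0,100]]]'
python3 to.py 548.5 -328 180 6
```

```text
t: 1.5
ee_pos: [599.8, 198.3, 351.0]
orientation: [-0.438, -3.11, 0.0]
ft_force: [0.3, -0.3, -0.7]
width: 87.5
grasp_force: 0.0
[ -96.4 -519.9  171.1] [-1.0000e-03 -8.0000e-04  1.1861e+00] 0.9999999999999996
```

```bash
python3 -m inch '[[[-96,-520,80,0,0,1.186,60],[-96,-520,80,0,0,1.186,60],[-96,-520,80,0,0,1.186,60],[-96,-520,80,0,0,1.186,60],[-96,-520,80,0,0,1.186,60],[-96,-520,80,0,0,1.186,60],[-96,-520,80,0,0,1.186,60],[-96,-520,80,0,0,1.186,60],[-96,-520,80,0,0,1.186,60],[-96,-520,80,0,0,1.186,60],[-96,-520,80,0,0,1.186,60],[-96,-520,171,0,0,1.186,60],[-96,-520,171,0,0,1.186,60],[-96,-520,171,0,0,1.186,60],[-96,-520,171,0,0,1.186,60],[-96,-520,171,0,0,1.186,60]]]'
python3 - <<'E'
from h import *
a=grab('top','top1.png');b=grab('scene','scene1.png')
A=cv2.resize(a['frame'][220:345,290:370],None,fx=4,fy=4);B=cv2.resize(b['frame'][180:320,290:450],None,fx=3,fy=3)
c=np.zeros((500,800,3),np.uint8);c[:500,:320]=A;c[:420,320:]=B;cv2.imwrite('pics/crop1.png',c[:,:,::-1])
E
python3 to.py 548.5 -328 104 6
```

```text
t: 3.1
ee_pos: [550.9, -327.0, 183.2]
orientation: [2.096, 2.336, 0.001]
ft_force: [-0.9, -0.1, 0.7]
width: 52.8
grasp_force: 0.0
[-0.2 -2.6 79.3] [0.0032 0.0025 0.0032] 0.9999999999999996
```

View pics/crop1.png

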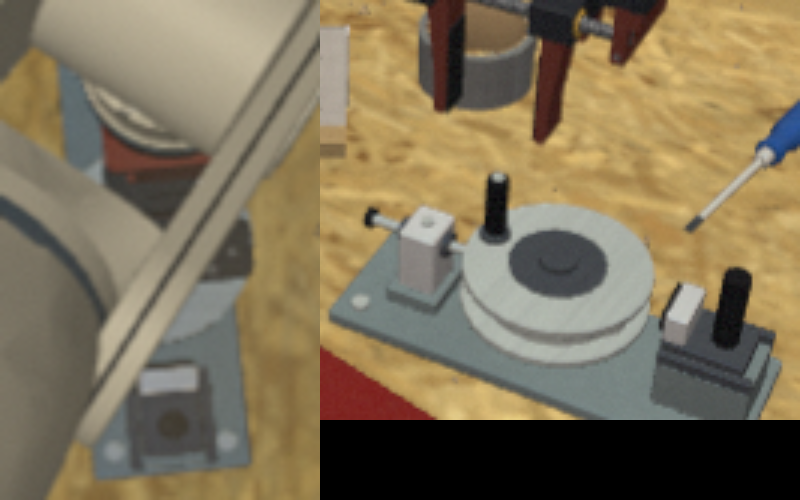

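The picture shows the two fingers above the pin, straddling it along the stand's x axis. The pin (498,180 in the crop) is unmoved. Before descending I'll project the fingertips into this view as a check.

Run:
```python
from h import *
d=optics.get_image('scene');o=status.get_obs()
R=cv2.Rodrigues(o['orientation'])[0]
P=np.array([o['ee_pos']+R@np.array([0,s*o['width']/2,19]) for s in(-1,0,1)])
K=np.array([[d['fx'],0,d['cx']],[0,d['fy'],d['cy']],[0,0,1.]])
p=cv2.projectPoints(P,np.array(d['rvec'],float),np.array(d['tvec'],float),K,np.array([d['k1'],0,0,0.]))[0][:,0]
print(P.round(0),p.round(1),((p-[290,180])*3+[320,0]).round(0))
```

```text
[[ 525. -330.  164.]
 [ 551. -327.  164.]
 [ 577. -325.  164.]] [[362.4 222.7]
 [348.5 218.4]
 [334.8 214.2]] [[537. 128.]
 [495. 115.]
 [454. 103.]]
```

```bash
python3 -m inch '[[[0,-2,40,0,0,0,60],[0,-2,76,0,0,0,40],[0,-2,76,0,0,0,30],[0,-2,76,0,0,0,20],[0,-2,76,0,0,0,0],[0,-2,76,0,0,0,0],[0,-2,76,0,0,0,0],[0,-2,76,0,0,0,0]]]'; python3 -m inch '[[[0,0,0,0,0,0,0],[0,0,0,0,0,0,0]]]'; python3 to.py 548.5 -328 104 6
```

```text
t: 4.05
ee_pos: [548.1, -328.2, 106.8]
orientation: [2.098, 2.335, 0.0]
ft_force: [-1.9, 0.4, 6.7]
width: 13.1
grasp_force: 30.0
t: 4.25
ee_pos: [548.1, -328.1, 106.8]
orientation: [2.098, 2.335, 0.0]
ft_force: [-1.9, 0.1, 6.1]
width: 13.3
grasp_force: 30.0
[0.1 0.4 2.8] [0.0019 0.0019 0.0024] 0.9999999999999996
```

```bash
cat > tab.py <<'E'
import sys,numpy as np
f0,n,st,k=float(sys.argv[1]),int(sys.argv[2]),float(sys.argv[3]),int(sys.argv[4])
r=float(sys.argv[5]) if len(sys.argv)>5 else 45
p=lambda f:r*np.array([np.sin(np.radians(f)),np.cos(np.radians(f))])
for i in range(n):
    a=f0+i*k*st; print(a,[(p(a+j*st)-p(a)).round(1).tolist() for j in range(1,k+1)])
E
cat > ft.py <<'E'
import sys; from h import *
# tangential/radial force in stand frame; pin angle from TCP
o=status.get_obs();c,s=np.cos(np.radians(6)),np.sin(np.radians(6))
d=o['ee_pos'][:2]-[502.5,-327];X=np.array([c*d[0]+s*d[1],-s*d[0]+c*d[1]]);F=o['ft_force'][:2];G=np.array([c*F[0]+s*F[1],-s*F[0]+c*F[1]])
f=np.arctan2(X[1],X[0]);print('phi %.1f r %.1f  Fr %.1f Ft %.1f Fz %.1f w %.1f t %.2f'%(np.degrees(f),np.hypot(*X),G@[np.cos(f),np.sin(f)],G@[-np.sin(f),np.cos(f)],o['ft_force'][2],o['width'],o['t']))
E
python3 ft.py; python3 tab.py -7.4 14 3 4
```

```text
phi -7.4 r 45.6  Fr -1.9 Ft 0.0 Fz 6.1 w 13.3 t 4.25
-7.4 [[2.3, 0.2], [4.7, 0.4], [7.1, 0.4], [9.4, 0.2]]
4.6 [[2.3, -0.3], [4.7, -0.6], [7.0, -1.1], [9.2, -1.7]]
16.6 [[2.2, -0.7], [4.4, -1.6], [6.6, -2.5], [8.7, -3.6]]
28.6 [[2.0, -1.2], [4.0, -2.5], [5.9, -3.9], [7.7, -5.3]]
40.6 [[1.7, -1.6], [3.4, -3.2], [5.0, -5.0], [6.5, -6.8]]
52.6 [[1.4, -1.9], [2.7, -3.9], [3.8, -5.9], [4.9, -8.0]]
64.6 [[1.0, -2.2], [1.8, -4.4], [2.5, -6.6], [3.1, -8.9]]
76.6 [[0.5, -2.3], [0.9, -4.6], [1.1, -7.0], [1.2, -9.3]]
88.6 [[-0.0, -2.4], [-0.1, -4.7], [-0.4, -7.1], [-0.8, -9.4]]
100.6 [[-0.5, -2.3], [-1.1, -4.6], [-1.8, -6.8], [-2.7, -9.0]]
112.6 [[-1.0, -2.2], [-2.0, -4.2], [-3.2, -6.3], [-4.5, -8.3]]
124.6 [[-1.4, -1.9], [-2.9, -3.7], [-4.5, -5.5], [-6.1, -7.1]]
136.6 [[-1.8, -1.6], [-3.6, -3.1], [-5.5, -4.4], [-7.5, -5.7]]
148.6 [[-2.0, -1.2], [-4.1, -2.2], [-6.3, -3.2], [-8.5, -4.0]]
```

```bash
python3 -m inch '[[[2.3,0.2,0,0,0,0,0],[4.7,0.4,0,0,0,0,0],[7.1,0.4,0,0,0,0,0],[9.4,0.2,0,0,0,0,0]]]' >/dev/null; python3 ft.py
python3 -m inch '[[[2.3,-0.3,0,0,0,0,0],[4.7,-0.6,0,0,0,0,0],[7.0,-1.1,0,0,0,0,0],[9.2,-1.7,0,0,0,0,0]]]' >/dev/null; python3 ft.py
python3 -m inch '[[[2.2,-0.7,0,0,0,0,0],[4.4,-1.6,0,0,0,0,0],[6.6,-2.5,0,0,0,0,0],[8.7,-3.6,0,0,0,0,0]]]' >/dev/null; python3 ft.py
```

```text
phi 2.4 r 45.6  Fr -1.9 Ft -6.1 Fz 3.0 w 12.9 t 4.65
phi 14.0 r 45.7  Fr -1.9 Ft -6.2 Fz 2.4 w 13.3 t 5.05
phi 25.6 r 45.7  Fr -1.5 Ft -6.7 Fz 0.8 w 13.7 t 5.45
```

```bash
python3 -m inch '[[[2.0,-1.2,0,0,0,0,0],[4.0,-2.5,0,0,0,0,0],[5.9,-3.9,0,0,0,0,0],[7.7,-5.3,0,0,0,0,0]]]' >/dev/null; python3 ft.py
python3 -m inch '[[[1.7,-1.6,0,0,0,0,0],[3.4,-3.2,0,0,0,0,0],[5.0,-5.0,0,0,0,0,0],[6.5,-6.8,0,0,0,0,0]]]' >/dev/null; python3 ft.py
```

```text
phi 37.1 r 45.6  Fr -1.6 Ft -7.1 Fz -0.1 w 13.4 t 5.85
phi 48.8 r 45.5  Fr 0.4 Ft -6.3 Fz -0.2 w 13.5 t 6.25
```

```bash
python3 -m inch '[[[1.4,-1.9,0,0,0,0,0],[2.7,-3.9,0,0,0,0,0],[3.8,-5.9,0,0,0,0,0],[4.9,-8.0,0,0,0,0,0]]]' >/dev/null; python3 ft.py
python3 -m inch '[[[1.0,-2.2,0,0,0,0,0],[1.8,-4.4,0,0,0,0,0],[2.5,-6.6,0,0,0,0,0],[3.1,-8.9,0,0,0,0,0]]]' >/dev/null; python3 ft.py
```

```text
phi 60.6 r 45.4  Fr 1.7 Ft -5.5 Fz 0.2 w 13.2 t 6.65
phi 72.7 r 45.3  Fr 3.5 Ft -6.8 Fz 2.3 w 13.2 t 7.05
```

```bash
python3 -m inch '[[[0.5,-2.3,0,0,0,0,0],[0.9,-4.6,0,0,0,0,0],[1.1,-7.0,0,0,0,0,0],[1.2,-9.3,0,0,0,0,0]]]' >/dev/null; python3 ft.py
python3 -m inch '[[[0,-2.4,0,0,0,0,0],[-0.1,-4.7,0,0,0,0,0],[-0.4,-7.1,0,0,0,0,0],[-0.8,-9.4,0,0,0,0,0]]]' >/dev/null; python3 ft.py
```

```text
phi 85.0 r 45.1  Fr 4.5 Ft -7.8 Fz 3.1 w 13.8 t 7.45
phi 97.5 r 45.0  Fr 6.3 Ft -7.7 Fz 5.8 w 13.4 t 7.85
```

```bash
python3 -m inch '[[[-0.4,-2.3,0,0,0,0,0],[-0.8,-4.6,0,0,0,0,0],[-1.4,-6.8,0,0,0,0,0],[-2.2,-9.0,0,0,0,0,0]]]' >/dev/null; python3 ft.py
python3 -m inch '[[[-1.0,-2.2,0,0,0,0,0],[-2.0,-4.2,0,0,0,0,0],[-3.2,-6.3,0,0,0,0,0],[-4.5,-8.3,0,0,0,0,0]]]' >/dev/null; python3 ft.py
```

```text
phi 109.6 r 44.9  Fr 4.3 Ft -6.6 Fz 6.0 w 13.5 t 8.25
phi 122.1 r 44.8  Fr 3.7 Ft -7.1 Fz 7.9 w 13.5 t 8.65
```

```bash
python3 -m inch '[[[-1.4,-1.9,0,0,0,0,0],[-2.9,-3.7,0,0,0,0,0],[-4.5,-5.5,0,0,0,0,0],[-6.1,-7.1,0,0,0,0,0]]]' >/dev/null; python3 ft.py
python3 -m inch '[[[-1.8,-1.6,0,0,0,0,0],[-3.6,-3.1,0,0,0,0,0],[-5.5,-4.4,0,0,0,0,0],[-7.5,-5.7,0,0,0,0,0]]]' >/dev/null; python3 ft.py; python3 tab.py 148.6 16 3 4
```

```text
phi 134.3 r 44.7  Fr 3.6 Ft -7.4 Fz 8.8 w 13.5 t 9.05
phi 146.5 r 44.6  Fr 2.8 Ft -6.7 Fz 11.0 w 13.4 t 9.45
148.6 [[-2.0, -1.2], [-4.1, -2.2], [-6.3, -3.2], [-8.5, -4.0]]
160.6 [[-2.2, -0.7], [-4.5, -1.3], [-6.8, -1.8], [-9.2, -2.2]]
172.6 [[-2.3, -0.2], [-4.7, -0.4], [-7.1, -0.4], [-9.4, -0.2]]
184.6 [[-2.3, 0.3], [-4.7, 0.6], [-7.0, 1.1], [-9.2, 1.7]]
196.6 [[-2.2, 0.7], [-4.4, 1.6], [-6.6, 2.5], [-8.7, 3.6]]
208.6 [[-2.0, 1.2], [-4.0, 2.5], [-5.9, 3.9], [-7.7, 5.3]]
220.6 [[-1.7, 1.6], [-3.4, 3.2], [-5.0, 5.0], [-6.5, 6.8]]
232.6 [[-1.4, 1.9], [-2.7, 3.9], [-3.8, 5.9], [-4.9, 8.0]]
244.6 [[-1.0, 2.2], [-1.8, 4.4], [-2.5, 6.6], [-3.1, 8.9]]
256.6 [[-0.5, 2.3], [-0.9, 4.6], [-1.1, 7.0], [-1.2, 9.3]]
268.6 [[0.0, 2.4], [0.1, 4.7], [0.4, 7.1], [0.8, 9.4]]
280.6 [[0.5, 2.3], [1.1, 4.6], [1.8, 6.8], [2.7, 9.0]]
292.6 [[1.0, 2.2], [2.0, 4.2], [3.2, 6.3], [4.5, 8.3]]
304.6 [[1.4, 1.9], [2.9, 3.7], [4.5, 5.5], [6.1, 7.1]]
316.6 [[1.8, 1.6], [3.6, 3.1], [5.5, 4.4], [7.5, 5.7]]
328.6 [[2.0, 1.2], [4.1, 2.2], [6.3, 3.2], [8.5, 4.0]]
```

```bash
python3 -m inch '[[[-2.0,-1.2,-0.3,0,0,0,0],[-4.1,-2.2,-0.6,0,0,0,0],[-6.3,-3.2,-0.8,0,0,0,0],[-8.5,-4.0,-0.8,0,0,0,0]]]' >/dev/null; python3 ft.py
python3 -m inch '[[[-2.2,-0.7,0,0,0,0,0],[-4.5,-1.3,0,0,0,0,0],[-6.8,-1.8,0,0,0,0,0],[-9.2,-2.2,0,0,0,0,0]]]' >/dev/null; python3 ft.py
```

```text
phi 158.5 r 44.6  Fr -0.2 Ft -6.7 Fz 4.2 w 13.3 t 9.85
phi 169.8 r 44.6  Fr -1.0 Ft -12.7 Fz 7.3 w 13.5 t 10.25
```

```bash
python3 -m inch '[[[-2.3,-0.2,0,0,0,0,0],[-4.7,-0.4,0,0,0,0,0],[-7.1,-0.4,0,0,0,0,0],[-9.4,-0.2,0,0,0,0,0]]]' >/dev/null; python3 ft.py
```

```text
phi 179.6 r 44.6  Fr -1.4 Ft -17.6 Fz 11.5 w 13.2 t 10.65
```

```bash
python3 -m inch '[[[0,0,0,0,0,0,0],[0,0,0,0,0,0,0],[0,0,0,0,0,0,0],[0,0,0,0,0,0,0]]]' >/dev/null; python3 ft.py;python3 -m inch '[[[0,0,0,0,0,0,0],[0,0,0,0,0,0,0]]]' >/dev/null; python3 ft.py; python3 tab.py 182 10 1.5 2
```

```text
phi -178.7 r 44.5  Fr -0.8 Ft -11.3 Fz 8.6 w 13.6 t 11.05
phi -178.7 r 44.5  Fr -1.1 Ft -9.8 Fz 8.8 w 13.8 t 11.25
182.0 [[-1.2, 0.1], [-2.4, 0.1]]
185.0 [[-1.2, 0.1], [-2.3, 0.3]]
188.0 [[-1.2, 0.2], [-2.3, 0.4]]
191.0 [[-1.2, 0.2], [-2.3, 0.5]]
194.0 [[-1.1, 0.3], [-2.3, 0.6]]
197.0 [[-1.1, 0.4], [-2.2, 0.7]]
200.0 [[-1.1, 0.4], [-2.2, 0.9]]
203.0 [[-1.1, 0.5], [-2.1, 1.0]]
206.0 [[-1.1, 0.5], [-2.1, 1.1]]
209.0 [[-1.0, 0.6], [-2.0, 1.2]]
```

```bash
python3 -m inch '[[[-1.2,0.1,0,0,0,0,0],[-2.4,0.1,-0.5,0,0,0,0]]]' >/dev/null; python3 ft.py; python3 -m inch '[[[0,0,0,0,0,0,0],[0,0,0,0,0,0,0],[0,0,0,0,0,0,0]]]' >/dev/null; python3 ft.py
python3 -m inch '[[[-1.2,0.1,0,0,0,0,0],[-2.3,0.3,0,0,0,0,0]]]' >/dev/null; python3 ft.py; python3 -m inch '[[[0,0,0,0,0,0,0],[0,0,0,0,0,0,0],[0,0,0,0,0,0,0]]]' >/dev/null; python3 ft.py
python3 -m inch '[[[-1.2,0.2,0,0,0,0,0],[-2.3,0.4,0,0,0,0,0]]]' >/dev/null; python3 ft.py; python3 -m inch '[[[0,0,0,0,0,0,0],[0,0,0,0,0,0,0],[0,0,0,0,0,0,0]]]' >/dev/null; python3 ft.py
```

```text
phi -177.3 r 44.7  Fr -4.7 Ft -16.2 Fz 2.8 w 13.4 t 11.45
phi -177.0 r 44.6  Fr -3.3 Ft -14.3 Fz 5.8 w 13.3 t 11.75
phi -174.3 r 44.6  Fr -2.2 Ft -15.0 Fz 7.1 w 13.3 t 11.95
phi -172.9 r 44.6  Fr -2.6 Ft -11.1 Fz 4.4 w 13.2 t 12.25
phi -170.6 r 44.6  Fr -3.6 Ft -11.8 Fz 5.5 w 13.2 t 12.45
phi -169.7 r 44.6  Fr -3.2 Ft -8.8 Fz 3.0 w 13.6 t 12.75
```

```bash
python3 -m inch '[[[-1.2,0.2,0,0,0,0,0],[-2.3,0.5,0,0,0,0,0]]]' >/dev/null; python3 ft.py; python3 -m inch '[[[0,0,0,0,0,0,0],[0,0,0,0,0,0,0],[0,0,0,0,0,0,0]]]' >/dev/null; python3 ft.py
python3 -m inch '[[[-1.1,0.3,0,0,0,0,0],[-2.3,0.6,0,0,0,0,0]]]' >/dev/null; python3 ft.py; python3 -m inch '[[[0,0,0,0,0,0,0],[0,0,0,0,0,0,0],[0,0,0,0,0,0,0]]]' >/dev/null; python3 ft.py
python3 -m inch '[[[-1.1,0.4,0,0,0,0,0],[-2.2,0.7,0,0,0,0,0]]]' >/dev/null; python3 ft.py; python3 -m inch '[[[0,0,0,0,0,0,0],[0,0,0,0,0,0,0],[0,0,0,0,0,0,0]]]' >/dev/null; python3 ft.py
```

```text
phi -166.8 r 44.6  Fr -2.5 Ft -8.1 Fz 4.0 w 13.3 t 12.95
phi -165.7 r 44.5  Fr -2.2 Ft -6.8 Fz 1.3 w 13.5 t 13.25
phi -163.0 r 44.5  Fr -3.4 Ft -6.3 Fz 2.6 w 13.4 t 13.45
phi -161.7 r 44.6  Fr -4.1 Ft -4.5 Fz 3.1 w 13.3 t 13.75
phi -158.9 r 44.6  Fr -4.4 Ft -4.6 Fz 2.1 w 13.6 t 13.95
phi -158.3 r 44.6  Fr -4.4 Ft -3.4 Fz 2.7 w 13.8 t 14.25
```

```bash
python3 -m inch '[[[-1.1,0.4,0,0,0,0,0],[-2.2,0.9,0,0,0,0,0]]]' >/dev/null; python3 ft.py
python3 -m inch '[[[-1.1,0.5,0,0,0,0,0],[-2.1,1.0,0,0,0,0,0]]]' >/dev/null; python3 ft.py
python3 -m inch '[[[-1.1,0.5,0,0,0,0,0],[-2.1,1.1,0,0,0,0,0]]]' >/dev/null; python3 ft.py
python3 -m inch '[[[-1.0,0.6,0,0,0,0,0],[-2.0,1.2,0,0,0,0,0]]]' >/dev/null; python3 ft.py; python3 tab.py 212 6 1.5 2
```

```text
phi -156.4 r 44.6  Fr -5.3 Ft -7.4 Fz 5.6 w 13.5 t 14.45
phi -153.6 r 44.6  Fr -5.0 Ft -7.5 Fz 5.9 w 13.3 t 14.65
phi -150.6 r 44.6  Fr -5.1 Ft -6.9 Fz 5.5 w 13.4 t 14.85
phi -147.7 r 44.6  Fr -6.1 Ft -6.9 Fz 5.5 w 13.4 t 15.05
212.0 [[-1.0, 0.6], [-2.0, 1.3]]
215.0 [[-1.0, 0.7], [-1.9, 1.4]]
218.0 [[-0.9, 0.7], [-1.8, 1.5]]
221.0 [[-0.9, 0.8], [-1.7, 1.6]]
224.0 [[-0.8, 0.8], [-1.7, 1.7]]
227.0 [[-0.8, 0.9], [-1.6, 1.8]]
```

```bash
python3 tab.py 212 16 -1.5 2
```

```text
212.0 [[1.0, -0.6], [2.0, -1.2]]
209.0 [[1.0, -0.6], [2.1, -1.1]]
206.0 [[1.1, -0.5], [2.1, -1.0]]
203.0 [[1.1, -0.4], [2.2, -0.9]]
200.0 [[1.1, -0.4], [2.2, -0.7]]
197.0 [[1.1, -0.3], [2.3, -0.6]]
194.0 [[1.1, -0.3], [2.3, -0.5]]
191.0 [[1.2, -0.2], [2.3, -0.4]]
188.0 [[1.2, -0.1], [2.3, -0.3]]
185.0 [[1.2, -0.1], [2.4, -0.1]]
182.0 [[1.2, -0.0], [2.4, -0.0]]
179.0 [[1.2, 0.0], [2.4, 0.1]]
176.0 [[1.2, 0.1], [2.3, 0.2]]
173.0 [[1.2, 0.2], [2.3, 0.3]]
170.0 [[1.2, 0.2], [2.3, 0.5]]
167.0 [[1.1, 0.3], [2.3, 0.6]]
```

```bash
python3 -m inch '[[[1.0,-0.6,0,0,0,0,0],[2.0,-1.2,0,0,0,0,0]]]' >/dev/null; python3 ft.py
python3 -m inch '[[[1.0,-0.6,0,0,0,0,0],[2.1,-1.1,0,0,0,0,0]]]' >/dev/null; python3 ft.py
python3 -m inch '[[[1.1,-0.5,0,0,0,0,0],[2.1,-1.0,0,0,0,0,0]]]' >/dev/null; python3 ft.py
python3 -m inch '[[[1.1,-0.4,0,0,0,0,0],[2.2,-0.9,0,0,0,0,0]]]' >/dev/null; python3 ft.py
python3 -m inch '[[[1.1,-0.4,0,0,0,0,0],[2.2,-0.7,0,0,0,0,0]]]' >/dev/null; python3 ft.py
python3 -m inch '[[[1.1,-0.3,0,0,0,0,0],[2.3,-0.6,0,0,0,0,0]]]' >/dev/null; python3 ft.py
```

```text
phi -148.1 r 44.6  Fr -5.2 Ft 3.7 Fz -1.6 w 13.4 t 15.25
phi -149.1 r 44.5  Fr -3.8 Ft 7.3 Fz -4.5 w 13.2 t 15.45
phi -151.9 r 44.5  Fr -3.0 Ft 6.7 Fz -5.1 w 13.5 t 15.65
phi -154.9 r 44.5  Fr -2.8 Ft 6.3 Fz -4.1 w 13.4 t 15.85
phi -157.8 r 44.4  Fr -2.6 Ft 7.3 Fz -4.6 w 13.5 t 16.05
phi -159.8 r 44.4  Fr -0.1 Ft 11.1 Fz -7.2 w 13.5 t 16.25
```

```bash
python3 -m inch '[[[1.1,-0.3,0,0,0,0,0],[2.3,-0.5,0,0,0,0,0]]]' >/dev/null; python3 ft.py
python3 -m inch '[[[1.2,-0.2,0,0,0,0,0],[2.3,-0.4,0,0,0,0,0]]]' >/dev/null; python3 ft.py
python3 -m inch '[[[1.2,-0.1,0,0,0,0,0],[2.3,-0.3,0,0,0,0,0]]]' >/dev/null; python3 ft.py
python3 -m inch '[[[1.2,-0.1,0,0,0,0,0],[2.4,-0.1,0,0,0,0,0]]]' >/dev/null; python3 ft.py
python3 -m inch '[[[1.2,0,0,0,0,0,0],[2.4,0,0,0,0,0,0]]]' >/dev/null; python3 ft.py
python3 -m inch '[[[1.2,0,0,0,0,0,0],[2.4,0.1,0,0,0,0,0]]]' >/dev/null; python3 ft.py
```

```text
phi -161.8 r 44.3  Fr 1.3 Ft 13.8 Fz -8.5 w 13.1 t 16.45
phi -164.2 r 44.3  Fr 2.0 Ft 16.0 Fz -10.2 w 13.5 t 16.65
phi -166.8 r 44.2  Fr 4.0 Ft 16.5 Fz -9.5 w 13.2 t 16.85
phi -169.9 r 44.2  Fr 4.2 Ft 17.2 Fz -7.8 w 13.4 t 17.05
phi -173.4 r 44.2  Fr 5.2 Ft 16.4 Fz -6.4 w 13.3 t 17.25
phi -177.3 r 44.3  Fr 3.4 Ft 14.0 Fz -4.9 w 13.3 t 17.45
```

```bash
python3 tab.py 176 4 3 3
python3 -m inch '[[[-2.3,-0.1,0,0,0,0,0],[-4.7,-0.1,0,0,0,0,0],[-7.1,0.1,0,0,0,0,0],[-7.1,0.1,0,0,0,0,0],[-7.1,0.1,0,0,0,0,0]]]'>/dev/null; python3 ft.py
```

```text
176.0 [[-2.4, -0.1], [-4.7, -0.1], [-7.1, 0.1]]
185.0 [[-2.3, 0.3], [-4.7, 0.7], [-7.0, 1.2]]
194.0 [[-2.3, 0.6], [-4.5, 1.4], [-6.7, 2.2]]
203.0 [[-2.1, 1.0], [-4.2, 2.1], [-6.3, 3.3]]
phi -175.6 r 44.6  Fr -3.2 Ft -10.4 Fz 10.4 w 13.0 t 17.95
```

```bash
python3 -m inch '[[[-0.8,0.1,-0.5,0,0,0,0],[-1.6,0.2,-1,0,0,0,0],[-1.6,0.2,-1,0,0,0,0],[-1.6,0.2,-1,0,0,0,0],[-1.6,0.2,-1,0,0,0,0]]]'>/dev/null; python3 ft.py
python3 -m inch '[[[0,0,0,0,0,0,0],[0,0,0,0,0,0,0],[0,0,0,0,0,0,0],[0,0,0,0,0,0,0],[0,0,0,0,0,0,0]]]'>/dev/null; python3 ft.py
python3 -m inch '[[[0,0,0,0,0,0,0],[0,0,0,0,0,0,0],[0,0,0,0,0,0,0],[0,0,0,0,0,0,0],[0,0,0,0,0,0,0]]]'>/dev/null; python3 ft.py
```

```text
phi -175.1 r 44.6  Fr -5.4 Ft -12.1 Fz 3.4 w 13.2 t 18.45
phi -175.1 r 44.6  Fr -5.4 Ft -12.0 Fz 3.8 w 13.5 t 18.95
phi -175.1 r 44.7  Fr -5.4 Ft -12.0 Fz 3.8 w 13.5 t 19.45
```

```bash
python3 -m inch '[[[0.6,0,0,0,0,0,0],[1.2,-0.1,0,0,0,0,0],[1.2,-0.1,0,0,0,0,0],[1.2,-0.1,0,0,0,0,0]]]'>/dev/null; python3 ft.py
python3 -m inch '[[[0.4,0,0,0,0,0,0],[0.8,-0.1,0,0,0,0,0],[0.8,-0.1,0,0,0,0,0],[0.8,-0.1,0,0,0,0,0]]]'>/dev/null; python3 ft.py
```

```text
phi -175.3 r 44.6  Fr -3.5 Ft -8.2 Fz 2.0 w 13.7 t 19.85
phi -175.5 r 44.6  Fr -3.5 Ft -5.0 Fz 0.7 w 13.1 t 20.25
```

```bash
python3 -m inch '[[[0.6,0.2,0,0,0,0,0],[1.2,0.4,0,0,0,0,0],[1.2,0.4,0,0,0,0,0],[1.2,0.4,0,0,0,0,0]]]'>/dev/null; python3 ft.py
python3 -m inch '[[[0,0,0,0,0,0,30],[0,0,0,0,0,0,45],[0,0,0,0,0,0,50],[0,0,0,0,0,0,50],[0,0,0,0,0,0,50],[0,0,0,0,0,0,50]]]'>/dev/null; python3 ft.py
```

```text
phi -175.8 r 44.5  Fr -1.6 Ft -4.2 Fz -0.1 w 13.5 t 20.65
phi -175.4 r 44.3  Fr -0.3 Ft -0.0 Fz -0.4 w 43.9 t 21.25
```

```bash
python3 -m inch '[[[0,0,-30,0,0,0,50],[0,0,-60,0,0,0,50],[0,0,-90,0,0,0,50],[0,0,-90,0,0,0,50],[0,0,-90,0,0,0,50]]]'
python3 - <<'E'
from m import *
b=grab('scene','scene2.png')
B=cv2.resize(b['frame'][180:320,290:450],None,fx=3,fy=3);cv2.imwrite('pics/crop2.png',B[:,:,::-1])
m=b['frame'].max(2)<45
n,l,s,c=cv2.connectedComponentsWithStats(m.astype(np.uint8))
for i in range(1,n):
    if s[i,4]>40 and 320<c[i,0]<450 and 220<c[i,1]<310: print(s[i],c[i].round(1))
E
python3 to.py 397.9 -337.8 180 6
```

```text
t: 21.75
ee_pos: [459.1, -335.2, 197.4]
orientation: [2.099, 2.336, 0.0]
ft_force: [0.3, 0.4, 0.1]
width: 44.0
grasp_force: 0.0
[390 256   9  19 119] [394.  265.5]
[421 270  13  26 224] [426.7 282.6]
[  3.5 -60.6  16.5] [-0.0006 -0.0004  0.0023] 0.9999999999999996
```

View pics/crop2.png

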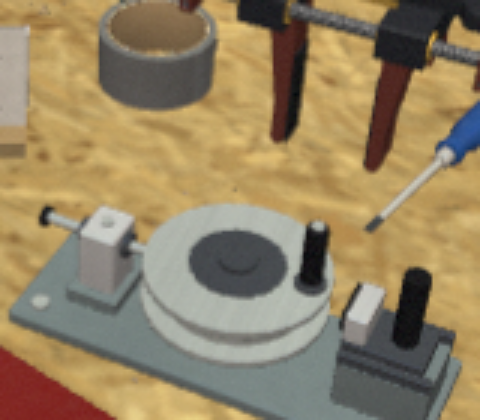

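The pin is now at crop (315,227), scene pixel (395,256), on the brake side. The brake is still off and nothing else has moved.

Run:
```python
from h import *
import pickle
d=pickle.load(open('d0.pkl','rb'))['scene']
for a in [(395,255.7),(394,265.5),(348.3,249.3),(349,238.5)]:
  z=120 if a[1] in(255.7,238.5) else 100
  p=onz(d,*a,z); q=p[:2]-[502,-327]; print(p.round(1),np.hypot(*q),np.degrees(np.arctan2(q[1],q[0]))%360-6)
```

```text
[ 458.5 -332.1  120. ] 43.82789685302164 180.69121737894267
[ 456.8 -329.8  100. ] 45.27680759301312 177.48807243097534
[ 544.8 -322.9  100. ] 42.968092290557465 -0.4731067082874798
[ 547.7 -328.4  120. ] 45.746546759675084 352.19260649488615
```

Run:
```python
from h import *
import pickle
d=pickle.load(open('d0.pkl','rb'))['scene']
a=d['frame'];b=cv2.imread('pics/scene2.png')[:,:,::-1];b1=cv2.imread('pics/scene1.png')[:,:,::-1]
def cen(f):
    g=f[245:262,300:313].max(2).astype(float); w=np.clip(90-g,0,None); yy,xx=np.mgrid[245:262,300:313]; return (w*xx).sum()/w.sum(),(w*yy).sum()/w.sum(),w.sum()
for f in(a,b1,b):print(cen(f))
# subpixel shift along rod by phase of template
K=np.array([[d['fx'],0,d['cx']],[0,d['fy'],d['cy']],[0,0,1.]])
u=np.array([.9945,.1045,0]);P=np.array([502.3,-327,60.])+np.outer([115,119],u)
p=cv2.projectPoints(P,np.array(d['rvec'],float),np.array(d['tvec'],float),K,np.array([d['k1'],0,0,0.]))[0][:,0];print(p,p[1]-p[0])
```

```text
(np.float64(306.03492884864164), np.float64(251.8745148771022), np.float64(773.0))
(np.float64(306.05563093622794), np.float64(251.87245590230665), np.float64(737.0))
(np.float64(304.4970760233918), np.float64(251.47222222222223), np.float64(684.0))
[[312.9143983  253.89313969]
 [311.07486612 253.25321565]] [-1.83953218 -0.63992404]
```

```bash
cat > knob.py <<'E'
from h import *
import sys
g=lambda f:cv2.resize(cv2.cvtColor(cv2.imread('pics/'+f),cv2.COLOR_BGR2GRAY)[236:268,288:330],None,fx=10,fy=10,interpolation=cv2.INTER_CUBIC)
A=g('scene0.png')
T=A[(246-236)*10:(258-236)*10,(301-288)*10:(311-288)*10]
for f in sys.argv[1:]:
    r=cv2.matchTemplate(g(f),T,cv2.TM_CCOEFF_NORMED);_,v,_,p=cv2.minMaxLoc(r);s=(np.array(p)-[130,100])/10;print(f,s,round(v,3),'lift mm',round(float(s@[-1.84,-.64])/3.79*4,2))
E
python3 knob.py scene1.png scene2.png
python3 - <<'E'
import cv2
for f in('scene1.png','scene2.png'):print(cv2.cvtColor(cv2.imread('pics/'+f),cv2.COLOR_BGR2GRAY)[246:258,299:314])
E
```

```text
scene1.png [0. 0.] 0.999 lift mm 0.0
scene2.png [-1.6 -0.5] 0.979 lift mm 3.44
[[158 162 164 161 161 163 164 166 168 165 164 168 176 181 179]
 [147 150 149 153 150 151 152 153 148 146 142 142 150 157 167]
 [147 148 151 150 150 150 146 130 126 130 129 133 139 147 156]
 [147 146 151 151 153 154 133  70  65  95 103 133 137 142 148]
 [145 148 154 155 157 150 115  35  27  24  79 134 141 138 139]
 [149 152 152 155 155 135  48  33  53  87 120 141 147 140 141]
 [164 163 158 157 154 126  30  30  89 161 180 174 157 152 154]
 [176 173 167 163 151 104  24  33  99 167 172 175 178 175 165]
 [171 172 167 168 156 118  23  26  70 124 140 154 167 173 175]
 [171 172 171 168 165 145  87  67  74 116 131 138 135 141 154]
 [166 170 171 170 165 158 155 132 137 170 171 166 142 126 125]
 [166 164 163 162 163 157 161 162 163 162 167 167 170 159 139]]
[[163 166 166 167 166 165 170 171 172 169 168 176 178 184 185]
 [150 153 155 154 154 152 146 150 153 146 144 146 153 165 170]
 [148 149 152 156 153 134 100 111 128 134 138 137 141 151 158]
 [152 152 154 155 142  91  30  33  66 113 136 137 144 146 152]
 [149 154 158 155 126  35  38  68 111 126 144 142 142 141 141]
 [152 154 157 147  93  25  60 134 182 165 160 156 149 147 146]
 [168 167 163 139  50  30  82 150 181 183 185 177 160 156 156]
 [175 176 173 149  49  23  57 118 157 169 177 180 183 181 172]
 [172 175 174 150  75  30  35  95 140 137 142 157 167 178 181]
 [174 177 176 167 135 101 103 137 167 147 136 141 137 143 158]
 [172 173 174 172 169 165 165 168 169 173 175 170 145 131 129]
 [172 166 169 167 166 165 168 167 165 168 171 171 171 165 141]]
```

The gauge's knob has moved out by about 3.4 of the 4 mm, so the roller is near the top but not on it. I'll regrip the pin and nudge it on, using the knob as an indicator.

```bash
python3 -m inch '[[[0,0,40,0,0,0,50],[0,0,80,0,0,0,50],[0,0,90,0,0,0,30],[0,0,90,0,0,0,0],[0,0,90,0,0,0,0],[0,0,90,0,0,0,0],[0,0,90,0,0,0,0]]]'>/dev/null;python3 ft.py
python3 -c "from h import *;grab('scene','s3.png')"
python3 -m inch '[[[-0.8,0.1,0,0,0,0,0],[-1.6,0.2,0,0,0,0,0],[-2.4,0.3,0,0,0,0,0],[-2.4,0.3,0,0,0,0,0],[-2.4,0.3,0,0,0,0,0]]]'>/dev/null;python3 ft.py
python3 -c "from h import *;grab('scene','s4.png')"; python3 knob.py s3.png s4.png
```

```text
phi -174.7 r 44.4  Fr 3.8 Ft 0.5 Fz 2.2 w 13.8 t 22.50
phi -174.1 r 44.4  Fr 4.7 Ft -7.8 Fz 11.4 w 13.3 t 23.05
s3.png [-1.6 -0.5] 0.98 lift mm 3.44
s4.png [-1.6 -0.5] 0.979 lift mm 3.44
```

```bash
python3 -m inch '[[[-0.8,0.1,-0.3,0,0,0,0],[-1.6,0.2,-0.6,0,0,0,0],[-2.4,0.3,-1,0,0,0,0],[-2.4,0.3,-1,0,0,0,0],[-2.4,0.3,-1,0,0,0,0]]]'>/dev/null;python3 ft.py
python3 -c "from h import *;grab('scene','s5.png')"
python3 -m inch '[[[-0.8,0.2,0,0,0,0,0],[-1.6,0.3,0,0,0,0,0],[-2.0,0.4,0,0,0,0,0],[-2.0,0.4,0,0,0,0,0],[-2.0,0.4,0,0,0,0,0]]]'>/dev/null;python3 ft.py
python3 -c "from h import *;grab('scene','s6.png')"; python3 knob.py s5.png s6.png
```

```text
phi -173.3 r 44.6  Fr -0.8 Ft -13.3 Fz 7.7 w 13.4 t 23.60
phi -170.3 r 44.6  Fr -0.1 Ft -11.4 Fz 6.4 w 13.5 t 24.15
s5.png [-1.6 -0.5] 0.979 lift mm 3.44
s6.png [-1.6 -0.5] 0.978 lift mm 3.44
```

```bash
cat > k2.py <<'E'
from h import *
import sys
for f in sys.argv[1:]:
    g=cv2.cvtColor(cv2.imread('pics/'+f),cv2.COLOR_BGR2GRAY)[246:257,299:311].astype(float); w=np.clip(110-g,0,None); yy,xx=np.mgrid[246:257,299:311]
    print(f,round((w*xx).sum()/w.sum(),3),round((w*yy).sum()/w.sum(),3),w.sum())
E
python3 k2.py scene0.png scene1.png scene2.png s3.png s4.png s5.png s6.png
python3 -m inch '[[[-0.8,0.2,0,0,0,0,0],[-1.6,0.3,0,0,0,0,0],[-2.0,0.4,0,0,0,0,0],[-2.0,0.4,0,0,0,0,0],[-2.0,0.4,0,0,0,0,0]]]'>/dev/null;python3 ft.py
python3 -c "from h import *;grab('scene','s7.png')"; python3 k2.py s7.png
```

```text
scene0.png 306.244 251.848 1341.0
scene1.png 306.239 251.857 1275.0
scene2.png 304.519 251.508 1161.0
s3.png 304.51 251.545 1153.0
s4.png 304.509 251.533 1135.0
s5.png 304.505 251.535 1137.0
s6.png 304.505 251.588 1108.0
phi -166.7 r 44.6  Fr 0.1 Ft -8.9 Fz 5.9 w 12.9 t 24.70
s7.png 304.79 251.522 1213.0
```

```bash
python3 -m inch '[[[1,-0.2,0,0,0,0,0],[2,-0.4,0,0,0,0,0],[3,-0.6,0,0,0,0,0],[4,-0.7,0,0,0,0,0],[5,-0.8,0,0,0,0,0],[5,-0.8,0,0,0,0,0],[5,-0.8,0,0,0,0,0]]]'>/dev/null;python3 ft.py
python3 -c "from h import *;grab('scene','s8.png')"; python3 k2.py s8.png
python3 -m inch '[[[0.8,-0.1,0,0,0,0,0],[1.6,-0.2,0,0,0,0,0],[1.6,-0.2,0,0,0,0,0],[1.6,-0.2,0,0,0,0,0]]]'>/dev/null;python3 ft.py
python3 -c "from h import *;grab('scene','s9.png')"; python3 k2.py s9.png
```

```text
phi -168.1 r 44.4  Fr 7.8 Ft 5.5 Fz -1.4 w 13.2 t 25.45
s8.png 304.772 251.548 1169.0
phi -168.7 r 44.3  Fr 7.9 Ft 9.6 Fz -4.1 w 13.2 t 25.90
s9.png 304.725 251.583 1216.0
```

```bash
python3 -m inch '[[[0.8,-0.4,0,0,0,0,0],[1.6,-0.8,0,0,0,0,0],[2.0,-0.9,0,0,0,0,0],[2.0,-0.9,0,0,0,0,0],[2.0,-0.9,0,0,0,0,0]]]'>/dev/null;python3 ft.py
python3 -c "from h import *;grab('scene','s10.png')"; python3 k2.py s10.png
python3 -m inch '[[[0.8,-0.1,0,0,0,0,0],[1.5,-0.2,0,0,0,0,0],[1.5,-0.2,0,0,0,0,0],[1.5,-0.2,0,0,0,0,0]]]'>/dev/null;python3 ft.py
python3 -c "from h import *;grab('scene','s11.png')"; python3 k2.py s11.png
```

```text
phi -169.5 r 44.4  Fr 5.7 Ft 15.5 Fz -8.2 w 13.2 t 26.45
s10.png 304.715 251.574 1231.0
phi -171.8 r 44.3  Fr 6.7 Ft 15.3 Fz -8.4 w 13.3 t 26.90
s11.png 304.551 251.535 1091.0
```

```bash
python3 -m inch '[[[0.6,-0.1,0,0,0,0,0],[1.2,-0.1,0,0,0,0,0],[1.2,-0.1,0,0,0,0,0],[1.2,-0.1,0,0,0,0,0]]]'>/dev/null;python3 ft.py
python3 -c "from h import *;grab('scene','s12.png')"; python3 k2.py s12.png
python3 -m inch '[[[-1,-0.5,0,0,0,0,0],[-2,-0.9,0,0,0,0,0],[-3.2,-0.9,0,0,0,0,0],[-3.2,-0.9,0,0,0,0,0],[-3.2,-0.9,0,0,0,0,0],[-3.2,-0.9,0,0,0,0,0]]]'>/dev/null;python3 ft.py
```

```text
phi -173.9 r 44.4  Fr 6.1 Ft 12.9 Fz -7.1 w 13.5 t 27.35
s12.png 304.505 251.52 1142.0
phi -173.2 r 44.7  Fr -4.9 Ft 4.4 Fz -3.9 w 13.3 t 28.00
```

```bash
python3 -m inch '[[[-1,0.5,0,0,0,0,0],[-1,0.5,0,0,0,0,0],[-1,0.5,0,0,0,0,30],[-1,0.5,0,0,0,0,50],[-1,0.5,0,0,0,0,50],[-1,0.5,0,0,0,0,50],[-1,0.5,0,0,0,0,50]]]'>/dev/null;python3 ft.py
python3 -m inch '[[[0,0,-40,0,0,0,50],[0,0,-80,0,0,0,50],[0,0,-80,0,0,0,50]]]'
python3 -c "from h import *;grab('scene','s13.png')"; python3 k2.py s13.png; python3 to.py 397.9 -337.8 109 6
```

```text
phi -173.7 r 45.9  Fr 0.2 Ft 0.5 Fz 0.3 w 43.5 t 28.70
t: 29.0
ee_pos: [460.4, -338.8, 193.0]
orientation: [2.094, 2.331, 0.001]
ft_force: [0.1, 0.2, -0.5]
width: 43.9
grasp_force: 0.0
s13.png 304.502 251.533 1150.0
[  7.  -61.3  81.3] [0.0039 0.0037 0.0022] 0.9999999999999996
```

```bash
python3 -m inch '[[[5,-40,0,0,0,0,60],[7,-61,0,0,0,0,60],[7,-61,0,0,0,0,60],[7,-61,40,0,0,0,60],[7,-61,81,0,0,0,60],[7,-61,81,0,0,0,60],[7,-61,81,0,0,0,60]]]'
python3 to.py 397.9 -337.8 109 6
python3 - <<'E'
from h import *
b=grab('scene','s14.png')
B=cv2.resize(b['frame'][180:320,290:450],None,fx=3,fy=3);cv2.imwrite('pics/crop3.png',B[:,:,::-1])
E
```

```text
t: 29.75
ee_pos: [396.6, -336.1, 106.4]
orientation: [-2.098, -2.335, -0.0]
ft_force: [0.4, -0.3, 0.2]
width: 52.8
grasp_force: 0.0
[-1.8  1.1 -2.6] [-0.0017 -0.0019  0.0025] 0.9999999999999996
```

View pics/crop3.png

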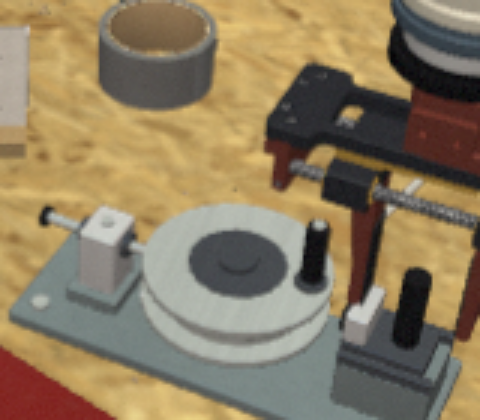

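The picture shows the fingers straddling the brake post (crop 412,305) with no contact, and the pin at (315,235) is unmoved. Next I'll close the gripper on the post.

```bash
python3 -m inch '[[[-1.5,1,0,0,0,0,40],[-1.5,1,0,0,0,0,30],[-1.5,1,0,0,0,0,22],[-1.5,1,0,0,0,0,0],[-1.5,1,0,0,0,0,0],[-1.5,1,0,0,0,0,0],[-1.5,1,0,0,0,0,0]]]'
python3 -m inch '[[[0,1,0,0,0,0,0],[0,2,0,0,0,0,0],[0,3,0,0,0,0,0],[0,4,0,0,0,0,0],[0,5,0,0,0,0,0],[0,6,0,0,0,0,0],[0,7,0,0,0,0,0],[0,8,0,0,0,0,0]]]'
```

```text
t: 30.5
ee_pos: [397.7, -338.0, 107.3]
orientation: [2.099, 2.337, -0.0]
ft_force: [-1.4, 0.5, 6.0]
width: 15.2
grasp_force: 30.0
t: 31.3
ee_pos: [405.4, -337.2, 107.3]
orientation: [-2.099, -2.337, 0.001]
ft_force: [-4.1, -0.1, 7.3]
width: 15.2
grasp_force: 30.0
```

```bash
python3 -m inch '[[[0,0.7,0,0,0,0,0],[0,1.4,0,0,0,0,0],[0,2.1,0,0,0,0,0],[0,2.8,0,0,0,0,0],[0,2.8,0,0,0,0,0],[0,2.8,0,0,0,0,0]]]'
python3 -m inch '[[[0,0.4,0,0,0,0,0],[0,0.8,0,0,0,0,0],[0,0.8,0,0,0,0,0],[0,0.8,0,0,0,0,0]]]'
```

```text
t: 31.9
ee_pos: [408.2, -336.9, 107.3]
orientation: [-2.099, -2.337, 0.001]
ft_force: [-2.8, -0.7, 6.5]
width: 15.1
grasp_force: 30.0
t: 32.3
ee_pos: [409.0, -336.8, 107.3]
orientation: [-2.099, -2.337, 0.001]
ft_force: [-3.2, 1.3, 6.9]
width: 15.2
grasp_force: 30.0
```

```bash
python3 -m inch '[[[0,0.3,0,0,0,0,0],[0,0.6,0,0,0,0,0],[0,0.6,0,0,0,0,0],[0,0.6,0,0,0,0,0]]]'
```

```text
t: 32.7
ee_pos: [409.6, -336.7, 107.3]
orientation: [-2.099, -2.337, 0.001]
ft_force: [-3.0, -0.6, 6.1]
width: 15.8
grasp_force: 30.0
```

```bash
python3 -m inch '[[[0,0.3,0,0,0,0,0],[0,0.5,0,0,0,0,0],[0,0.5,0,0,0,0,0],[0,0.5,0,0,0,0,0]]]'
```

```text
t: 33.1
ee_pos: [409.6, -336.7, 107.3]
orientation: [-2.099, -2.337, 0.001]
ft_force: [-4.5, 0.8, 7.6]
width: 15.1
grasp_force: 30.0
```

```bash
python3 -m inch '[[[0,0.3,0,0,0,0,0],[0,0.7,0,0,0,0,0],[0,0.7,0,0,0,0,0],[0,0.7,0,0,0,0,0]]]'
```

```text
t: 33.5
ee_pos: [409.8, -336.7, 107.3]
orientation: [-2.098, -2.336, 0.002]
ft_force: [-7.4, -1.8, 8.9]
width: 15.4
grasp_force: 30.0
```

Travel has stopped at about 12.1 mm with the force rising, so the brake is home. Next I'll unload, open, lift and check.

```bash
python3 -m inch '[[[0,-0.5,0,0,0,0,0],[0,-0.7,0,0,0,0,0],[0,-0.7,0,0,0,0,0],[0,-0.7,0,0,0,0,30],[0,-0.7,0,0,0,0,40],[0,-0.7,0,0,0,0,40],[0,-0.7,0,0,0,0,40],[0,-0.7,-40,0,0,0,40],[0,-0.7,-80,0,0,0,40],[0,-0.7,-120,0,0,0,40],[0,-0.7,-120,0,0,0,40],[0,-0.7,-120,0,0,0,40]]]'
python3 - <<'E'
from h import *
b=grab('scene','s15.png')
B=cv2.resize(b['frame'][180:320,290:450],None,fx=3,fy=3);cv2.imwrite('pics/crop4.png',B[:,:,::-1])
E
python3 k2.py s15.png
```

```text
t: 34.7
ee_pos: [410.6, -336.7, 227.7]
orientation: [2.098, 2.336, 0.0]
ft_force: [-0.2, 0.6, 0.1]
width: 35.3
grasp_force: 0.0
s15.png 304.515 251.509 1126.0
```

View pics/crop4.png

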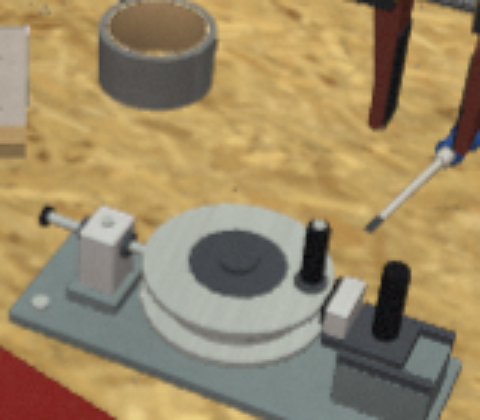

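The brake lining (345,305 in the crop) sits against the rim. The knob is still fully out, the pin hasn't moved, and the gripper is clear.

```bash
python3 -c "from workcell import ctrl; print(ctrl.close_job())"
```

```text
the job is handed in; nothing more can be done
None
```

I handed the job in at about 35 s: the high spot is at the roller (gauge knob at its furthest out), the brake is home at about 12 mm of travel, and the gripper is clear; the hand-in gave no pass or fail result.

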